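# Prime the blue line

## Task

Prime the pump module that carries the blue bottle: with the fingertips, push its red valve lever fully over, away from the robot, and only then press its yellow prime button gently all the way down, keep it down for a full second, and let it come up again. Leave the valve open, press or move nothing on the amber and green modules, and leave all bottles and the other loose things standing where they are.

Things in the scene. Friction and masses are not known exactly. Their poses are not given: they have to be found in the camera images.
- module_blue: fixed white pump module that carries the blue bottle; 170 (its x) x 140 (its y) x 30 mm high, origin at the centre of its underside on the table. Its x axis points away from the robot (within 9 degrees of world x), z up. A clear plate with screws and a brass stub up to 44 mm above the table, centred at x -55, y +33 mm, is just fittings
- prime_blue_top (a point): centre of the top face of the yellow prime button on the blue module: a 28 mm disc, facing up, in a black ring 44 mm wide; at module x -55, y -38 mm and 54 mm above the table when up. It stands 12 mm proud of its ring and moves straight down
- prime_blue (a joint): travel of the blue module's prime button in m: 0 up, 0.008 fully down (against its stop). A spring pushes it back up: about 1.2 N starts it, 4 N holds it fully down
- valve_blue_tip (a point): centre of the 26 mm red ball at the end of the valve lever on the blue module; the lever is a 10 mm rod, 60 mm from pivot to ball centre, its pivot at module x +35, y -38 mm and 52 mm above the table, on a grey block 70 (x) x 50 (y) mm whose top is 55 mm above the table. The ball centre is 105 mm above the table at either end of the swing, 112 mm half-way
- valve_blue (a joint): angle of the blue module's valve lever in rad: 0 closed, leaning to module -x (towards the robot); 0.5 upright; 1.0 open, against its stop, leaning to module +x (away from the robot). About 1 N at the ball moves it; it stays where it is left
- bottle_blue: loose capped blue bottle, 48 mm diameter, 100 mm tall, black cap, standing on the blue module at about module x +20, y +33 mm, its cap 130 mm above the table; origin at the centre of its underside
- module_amber: fixed white pump module that carries the amber bottle; 170 (its x) x 140 (its y) x 30 mm high, origin at the centre of its underside on the table. Its x axis points away from the robot (within 9 degrees of world x), z up. A clear plate with screws and a brass stub up to 44 mm above the table, centred at x -55, y +33 mm, is just fittings
- prime_amber_top (a point): centre of the top face of the yellow prime button on the amber module: a 28 mm disc, facing up, in a black ring 44 mm wide; at module x -55, y -38 mm and 54 mm above the table when up. It stands 12 mm proud of its ring and moves straight down
- prime_amber (a joint): travel of the amber module's prime button in m: 0 up, 0.008 fully down (against its stop). A spring pushes it back up: about 1.2 N starts it, 4 N holds it fully down
- valve_amber_tip (a point): centre of the 26 mm red ball at the end of the valve lever on the amber module; the lever is a 10 mm rod, 60 mm from pivot to ball centre, its pivot at module x +35, y -38 mm and 52 mm above the table, on a grey block 70 (x) x 50 (y) mm whose top is 55 mm above the table. The ball centre is 105 mm above the table at either end of the swing, 112 mm half-way
- valve_amber (a joint): angle of the amber module's valve lever in rad: 0 closed, leaning to module -x (towards the robot); 0.5 upright; 1.0 open, against its stop, leaning to module +x (away from the robot). About 1 N at the ball moves it; it stays where it is left
- bottle_amber: loose capped amber bottle, 48 mm diameter, 100 mm tall, black cap, standing on the amber module at about module x +20, y +33 mm, its cap 130 mm above the table; origin at the centre of its underside
- module_green: fixed white pump module that carries the green bottle; 170 (its x) x 140 (its y) x 30 mm high, origin at the centre of its underside on the table. Its x axis points away from the robot (within 9 degrees of world x), z up. A clear plate with screws and a brass stub up to 44 mm above the table, centred at x -55, y +33 mm, is just fittings
- prime_green_top (a point): centre of the top face of the yellow prime button on the green module: a 28 mm disc, facing up, in a black ring 44 mm wide; at module x -55, y -38 mm and 54 mm above the table when up. It stands 12 mm proud of its ring and moves straight down
- prime_green (a joint): travel of the green module's prime button in m: 0 up, 0.008 fully down (against its stop). A spring pushes it back up: about 1.2 N starts it, 4 N holds it fully down
- valve_green_tip (a point): centre of the 26 mm red ball at the end of the valve lever on the green module; the lever is a 10 mm rod, 60 mm from pivot to ball centre, its pivot at module x +35, y -38 mm and 52 mm above the table, on a grey block 70 (x) x 50 (y) mm whose top is 55 mm above the table. The ball centre is 105 mm above the table at either end of the swing, 112 mm half-way
- valve_green (a joint): angle of the green module's valve lever in rad: 0 closed, leaning to module -x (towards the robot); 0.5 upright; 1.0 open, against its stop, leaning to module +x (away from the robot). About 1 N at the ball moves it; it stays where it is left
- bottle_green: loose capped green bottle, 48 mm diameter, 100 mm tall, black cap, standing on the green module at about module x +20, y +33 mm, its cap 130 mm above the table; origin at the centre of its underside
- waste_cup: loose empty clear cup, 72 mm across the rim, 75 mm tall, to the side of the modules; origin at the centre of its underside
- tip_box: loose blue and white tip box, 120 x 85 x 62 mm tall, to the side of the modules; origin at the centre of its underside
- fitting: loose cream plastic fitting, 26 mm diameter, 50 mm tall, standing behind the modules; origin at the centre of its underside
- vial: loose small amber vial, 28 mm diameter, 50 mm tall, white cap, behind the modules; origin at the centre of its underside

How it is judged:
On the way, in this order (a step that is already met when the one before it is completed fails the run):
1. the blue module's valve lever is pushed open (beyond 0.8 rad), its prime button still up (value of joint valve_blue above 0.8 rad and value of joint prime_blue below 0.002 m), for 0.1 s.
2. the blue module's prime button is held down (at least 5 of 8 mm) for 0.8 s (value of joint valve_blue above 0.8 rad and value of joint prime_blue above 0.005 m), for 0.8 s.
3. the prime button has come up again (value of joint prime_blue below 0.0015 m), for 0.1 s.
At the end, for the whole second after the job is handed in: blue module: valve lever beyond 0.8 of 1.0 rad, prime button up within 1.5 mm; amber and green: buttons up within 3 mm, lever balls within 12 mm of their starts; all bottles and loose things at rest, upright within 0.3 rad, within 15 mm of their starts (value of joint valve_blue above 0.8 rad and value of joint prime_blue below 0.0015 m and not (value of joint any of prime_amber, prime_green above 0.003 m or distance of any of valve_amber_tip, valve_green_tip from where it was at the start of the episode above 0.012 m) and not (distance of any of bottle_blue, bottle_amber, bottle_green, waste_cup, tip_box, fitting, vial from where it was at the start of the episode above 0.015 m or angle between any of bottle_blue, bottle_amber, bottle_green, waste_cup, tip_box, fitting, vial's own z axis and vertical above 0.3 rad) and linear speed of each of bottle_blue, bottle_amber, bottle_green, waste_cup, tip_box, fitting, vial below 0.02 m/s); the robot touches nothing.
It fails at once if the blue module's prime button is pressed (over 3 mm) while its valve is not open (under 0.7 rad) (value of joint prime_blue above 0.003 m and value of joint valve_blue below 0.7 rad).
It fails at once if the amber or green module's button is pressed (over 3 mm) or its lever moved (ball over 12 mm) (value of joint any of prime_amber, prime_green above 0.003 m or distance of any of valve_amber_tip, valve_green_tip from where it was at the start of the episode above 0.012 m).
It fails at once if a bottle or other loose thing is lifted, shifted over 15 mm or tipped over 0.3 rad (distance of any of bottle_blue, bottle_amber, bottle_green, waste_cup, tip_box, fitting, vial from where it was at the start of the episode above 0.015 m or angle between any of bottle_blue, bottle_amber, bottle_green, waste_cup, tip_box, fitting, vial's own z axis and vertical above 0.3 rad).
It fails at once if the blue module is pressed harder than 30 N (contact force between the fingers and module_blue above 30 N).
It also fails if it takes over 42 s, if anything falls off the work surface, if the arm or the gripper's body presses on something with over 40 N, if the wrist force passes 120 N, or if a joint passes its speed limit or range.

## Robot

A 6-joint arm with a two-finger parallel gripper is mounted at the origin on the work surface. World frame = base frame: x ahead of the robot, y to its left, z up, the work surface at z = 0. Lengths are in m, angles in rad, forces in N, time in s.
With the tool pointing down it reaches from about 0.3 to 0.775 m from the base axis. Payload 14.6 kg.
Tool frame: the origin (TCP) lies on the centre line of the jaws, within the pads' length; the fingertips stand 19 mm ahead of it and the grasp point (between the pads) is the TCP; y points along the fingers, x is the direction in which the jaws open and shut, and the axes are right-handed (so a half turn about y gives the same grasp; the last joint's range is limited). The gripper opens to 94 mm and grips with 3 to 60 N. Pads are 16 mm wide; open, the fingers measure 119 mm over their backs; the gripper's body (75 mm by 177 mm) begins 78 mm behind the grasp point.
Start: joints at [-1.39, 0.3, 1.521, -0, 1.321, -0.067], TCP at [0.135, -0.533, 0.224] pointing down, gripper open.
Joint ranges: [-3.03, 3.03], [-0.79, 2.21], [0.23, 2.52], [-1.04, 4.18], [0, 3.07], [-2.55, 2.55]. Speed limits (rad/s): [2.22, 2.22, 2.57, 3.14, 3.14, 3.14].

## Interface

Orientations are given as [roll, pitch, yaw] about the fixed x, y, z axes, in that order (R = Rz(yaw) Ry(pitch) Rx(roll)).
In Python, from station import get_obs, cams, workorder gives the robot as it stands.
- The arm moves only by the shell command python3 -m handwheel 'ROWS' [FORCE]. ROWS is JSON, a list of rows, each an object of numbers: "fingers": the opening, from -1 (shut) to 1 (fully open); "x", "y", "z": the shift along the tool's x, y, z in m; "spin": the turn about the tool's y in degrees. In form: [{"fingers": .., "x": .., "y": .., "z": .., "spin": ..}, ...]. A call has exactly 10 rows; each row is the pose to reach, as a shift and turn from the pose commanded when the call began, along the tool's axes at that moment; what a row does not reach only later rows make up. A row lasts 1/10 s, in which the tool goes at most 50 mm and 8.59 degrees, less where a joint would pass 70% of its speed; a pose out of reach is approached as far as the arm can. A call with a gripper value outside its range is refused whole. The fingers move at their own pace and stop on an object; FORCE is the grip in N (left out, the last holds). Time passes only in rows, so rows that repeat a pose let the fingers close, or fill a call up. It gives the time, the measured TCP pose, the force and the opening at its end, in the units of the state.
- get_obs(): the state, without advancing time (a new reading comes with each control period).
- cams.camera(name): name is "side" or "top"; returns (picture, depth): 420x560x3 uint8, red, green, blue; 420x560 float32, m along the optical axis (not along the pixel's ray), 0 where there is no reading.
- cams.get_calibration(name): a dict with "fx", "fy", "cx", "cy" (pixels), "view" (4x4, takes a point from world to camera coordinates). Camera axes: x right, y down, z forward; pixel columns grow to the right and rows downward; lengths in m; the calibration is good to about 2 mm. A picture is of the moment at which its call begins. get_calibration takes no time and is no camera call.
- workorder.hand_in(): hands the job in, once; it reports no verdict.
The state is a dict: "time_s": time; "qpos": joint angles; "joint_vel": joint speeds; "tau": joint torques, N m; "ee_pos": TCP position; "eef_rot": TCP orientation; "force": force on the tool from outside, world axes, zero at the start; "moment": the same for the moment, N m; "grip_width": finger opening in m.
Only numpy, scipy, OpenCV 4.12 (cv2) and the standard library are available. Lean on these libraries where they do the work, as an engineer would, in place of code of your own. Each camera call takes 0.05 s, during which the arm holds its last target. There are 200 camera calls.

## Working session

There is one attempt and no reset: what is moved stays moved. The work goes in short steps, Python scripts to look and compute and a shell command to move; the robot and the scene stay as the last step left them, time stands still between calls to the robot, and variables do not carry over. Pictures are saved under pics/ and viewed, about 8 in all and at most 12, crops included, and the job is handed in when it is done.

```bash
mkdir -p pics
python3 - <<'E'
from station import get_obs, cams
import cv2,numpy as np
print(get_obs())
for n in("top","side"):
    p,d=cams.camera(n); cv2.imwrite(f"pics/{n}0.png",p[:,:,::-1]); np.savez(f"{n}0.npz",p=p,d=d)
    print(n,cams.get_calibration(n))
E
```

```text
{'time_s': 0.0, 'qpos': array([-1.38962296e+00,  3.00474180e-01,  1.52157285e+00,  4.84318038e-06,
        1.32067277e+00, -6.65514223e-02]), 'joint_vel': array([ 0.00070546, -0.00110006, -0.0009911 , -0.00039182, -0.00055199,
       -0.00062049]), 'tau': array([ 2.57805994e-03, -5.31800795e+01, -3.52732444e+01,  7.09005701e-02,
        2.44830572e-02, -1.25249289e-04]), 'ee_pos': array([ 0.13484186, -0.53297624,  0.2238881 ]), 'eef_rot': array([-1.57071669e+00,  1.12434353e-03, -1.32307270e+00]), 'force': array([-0.01935049,  0.18406709, -1.04147859]), 'moment': array([-0.00150589, -0.05988322,  0.03374075]), 'grip_width': 0.09419752198046108}
top {'fx': 541.6481703611862, 'fy': 541.6481703611862, 'cx': 278.6625530400235, 'cy': 209.61602621459758, 'view': array([[ 0.01882713, -0.99979439,  0.00753133, -0.0356854 ],
       [-0.98093973, -0.01992809, -0.19328766,  0.61548848],
       [ 0.193398  , -0.00374873, -0.98111323,  1.28839091],
       [ 0.        ,  0.        ,  0.        ,  1.        ]])}
side {'fx': 382.2103091079676, 'fy': 382.2103091079676, 'cx': 283.68849661800857, 'cy': 208.74113058918064, 'view': array([[-0.95310551, -0.30222989,  0.01571579,  0.55562193],
       [-0.17557065,  0.50988514, -0.84213543,  0.17918995],
       [ 0.24650525, -0.80540315, -0.53903704,  0.81523387],
       [ 0.        ,  0.        ,  0.        ,  1.        ]])}
```

View pics/top0.png

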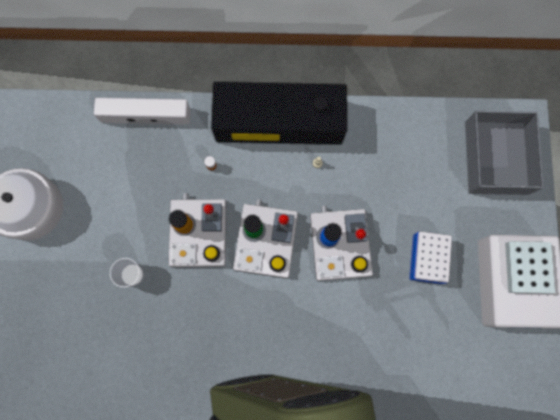

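View pics/side0.png

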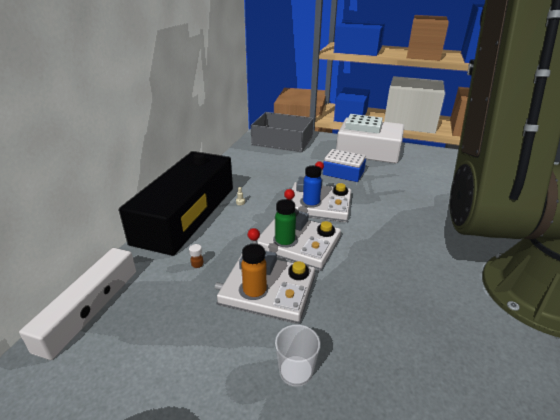

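The top view shows the modules from left to right: amber, green, blue. On blue, the yellow button is at about (360,264), the red ball at (361,234) leaning towards the robot (closed), and the bottle at (330,235). The tip box is at (432,257). The side view shows blue furthest away, with its button at (341,188).

```bash
cat > h.py <<'E'
import numpy as np,cv2
from station import cams,get_obs
def ray(n,u,v,z):
    c=cams.get_calibration(n);V=c["view"];R,t=V[:3,:3],V[:3,3]
    o=-R.T@t;d=R.T@np.array([(u-c["cx"])/c["fx"],(v-c["cy"])/c["fy"],1])
    return o+d*(z-o[2])/d[2]
def blobs(p,kind,box,amin=15):
    h=cv2.cvtColor(p,cv2.COLOR_RGB2HSV);H,S,V=[h[...,i].astype(int) for i in range(3)]
    m={"red":((H<6)|(H>174))&(S>180)&(V>90),"yel":(H>22)&(H<33)&(S>170)&(V>110)}[kind]
    m=m.astype(np.uint8);k=np.zeros_like(m);x0,y0,x1,y1=box;k[y0:y1,x0:x1]=1;m*=k
    n,_,s,c=cv2.connectedComponentsWithStats(m)
    return [(c[i],s[i]) for i in range(1,n) if s[i][4]>=amin]
E
python3 - <<'E'
from h import *
p=np.load("top0.npz")["p"]
for k,z in(("red",.105),("yel",.054)):
    for c,s in blobs(p,k,(150,180,400,290)): print(k,c.round(1),s,ray("top",*c,z).round(4))
p=np.load("side0.npz")["p"]
for k,z in(("red",.105),("yel",.054)):
    for c,s in blobs(p,k,(220,140,380,300)): print("side",k,c.round(1),s,ray("side",*c,z).round(4))
# white module edges via min area rect
p=np.load("top0.npz")["p"]
m=((p.min(2)>150)).astype(np.uint8); m[:,:300]=0;m[:,385:]=0;m[:195]=0;m[300:]=0
m=cv2.morphologyEx(m,cv2.MORPH_CLOSE,np.ones((3,3)))
c=max(cv2.findContours(m,0,2)[0],key=cv2.contourArea)
w=np.array([ray("top",*q[0],.03)[:2] for q in cv2.convexHull(c)],np.float32)
r=cv2.minAreaRect(w*1000);print(r);print(cv2.boxPoints(r).round(0))
b=cv2.resize(p[190:300,300:460],None,fx=5,fy=5,interpolation=cv2.INTER_CUBIC)
cv2.imwrite("pics/crop.png",b[:,:,::-1])
E
```

```text
red [208.2 208.5] [205 205   8   8  51] [0.6065 0.146  0.105 ]
red [283.4 219. ] [280 215   8   9  56] [ 0.5845 -0.0353  0.105 ]
red [360.2 233.5] [356 229   9  10  63] [ 0.5531 -0.2191  0.105 ]
yel [210.3 252.3] [205 247  12  12 106] [0.5068 0.1425 0.054 ]
yel [276.9 262.6] [271 257  12  12 108] [ 0.4847 -0.0218  0.054 ]
yel [359.6 263.1] [354 258  12  11 108] [ 0.4873 -0.2251  0.054 ]
side red [319.5 164.5] [316 162   7   6  31] [ 0.5525 -0.2339  0.105 ]
side red [288.9 193.9] [285 190   9   9  67] [ 0.5863 -0.0478  0.105 ]
side red [253.2 234. ] [248 229  11  11  97] [0.6088 0.1353 0.105 ]
side yel [340.1 187. ] [336 184   9   7  53] [ 0.485  -0.2156  0.054 ]
side yel [325.7 226.1] [321 222  11   9  82] [ 0.4828 -0.0145  0.054 ]
side yel [298.3 267.2] [293 262  12  12 116] [0.505  0.1489 0.054 ]
((508.2252197265625, -183.77110290527344), (108.60389709472656, 138.38134765625), 5.587403774261475)
[[ 447. -120.]
 [ 461. -258.]
 [ 569. -247.]
 [ 556. -110.]]
```

View pics/crop.png

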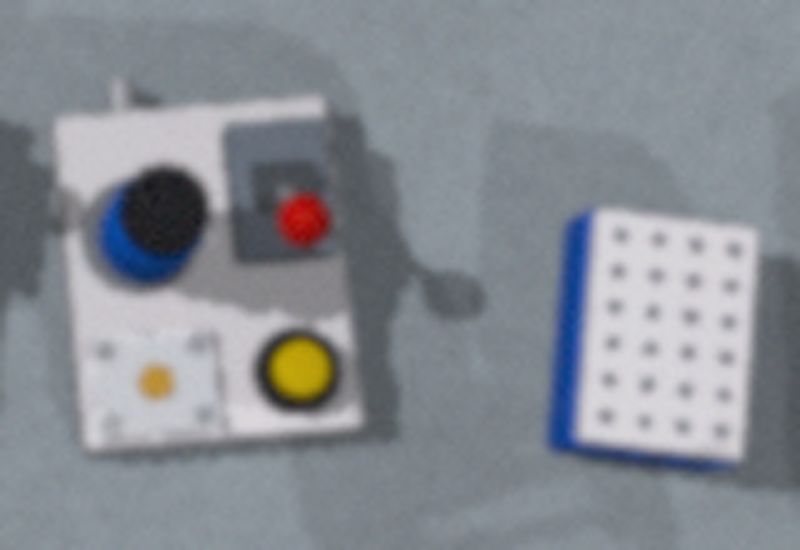

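Blue's button is at about (0.487, -0.225) and its ball at about (0.553, -0.219). The module yaw is about 5.6°. I'll shut the fingers and travel high to just short of the ball.

```bash
python3 -m handwheel '[{"fingers":-1,"x":-0.01,"y":0,"z":0.02,"spin":0},{"fingers":-1,"x":-0.02,"y":0,"z":0.04,"spin":0},{"fingers":-1,"x":-0.03,"y":0,"z":0.06,"spin":0},{"fingers":-1,"x":-0.045,"y":0,"z":0.09,"spin":0},{"fingers":-1,"x":-0.06,"y":0,"z":0.12,"spin":0},{"fingers":-1,"x":-0.075,"y":0,"z":0.15,"spin":0},{"fingers":-1,"x":-0.09,"y":0,"z":0.18,"spin":0},{"fingers":-1,"x":-0.105,"y":0,"z":0.21,"spin":0},{"fingers":-1,"x":-0.115,"y":0,"z":0.235,"spin":0},{"fingers":-1,"x":-0.12,"y":0,"z":0.25,"spin":0}]' 20
python3 -m handwheel '[{"fingers":-1,"x":-0.01,"y":0,"z":0.02,"spin":1},{"fingers":-1,"x":-0.02,"y":0,"z":0.04,"spin":2},{"fingers":-1,"x":-0.03,"y":0,"z":0.06,"spin":3},{"fingers":-1,"x":-0.04,"y":0,"z":0.08,"spin":4},{"fingers":-1,"x":-0.05,"y":0,"z":0.105,"spin":5},{"fingers":-1,"x":-0.06,"y":0,"z":0.125,"spin":6},{"fingers":-1,"x":-0.07,"y":0,"z":0.145,"spin":7},{"fingers":-1,"x":-0.08,"y":0,"z":0.165,"spin":8},{"fingers":-1,"x":-0.09,"y":0,"z":0.182,"spin":8.6},{"fingers":-1,"x":-0.09,"y":0,"z":0.182,"spin":8.6}]'
```

```text
time_s: 1.1
ee_pos: [0.349, -0.3542, 0.2243]
eef_rot: [-1.571, 0.0, -1.322]
force: [-0.8, -0.7, 0.4]
grip_width: 0.017
time_s: 2.1
ee_pos: [0.5031, -0.2223, 0.224]
eef_rot: [-1.571, 0.001, -1.471]
force: [-0.3, 0.3, 0.2]
grip_width: 0.0006
```

```bash
python3 -m handwheel '[{"fingers":-1,"x":0,"y":0.01,"z":0,"spin":0},{"fingers":-1,"x":0,"y":0.025,"z":0,"spin":0},{"fingers":-1,"x":0,"y":0.04,"z":0,"spin":0},{"fingers":-1,"x":0,"y":0.055,"z":0,"spin":0},{"fingers":-1,"x":0,"y":0.07,"z":0,"spin":0},{"fingers":-1,"x":0,"y":0.085,"z":0,"spin":0},{"fingers":-1,"x":0,"y":0.097,"z":0,"spin":0},{"fingers":-1,"x":0,"y":0.105,"z":0,"spin":0},{"fingers":-1,"x":0,"y":0.11,"z":0,"spin":0},{"fingers":-1,"x":0,"y":0.11,"z":0,"spin":0}]'
python3 - <<'E'
from h import *
out=[]
for n,(x0,y0) in(("side",(270,110)),("top",(290,180))):
    p,d=cams.camera(n); out.append(cv2.resize(p[y0:y0+110,x0:x0+130],None,fx=3,fy=3,interpolation=cv2.INTER_CUBIC))
cv2.imwrite("pics/c1.png",np.hstack(out)[:,:,::-1])
E
```

```text
time_s: 3.1
ee_pos: [0.5019, -0.2237, 0.114]
eef_rot: [-1.571, 0.0, -1.473]
force: [0.4, -0.2, 0.5]
grip_width: 0.0004
```

View pics/c1.png

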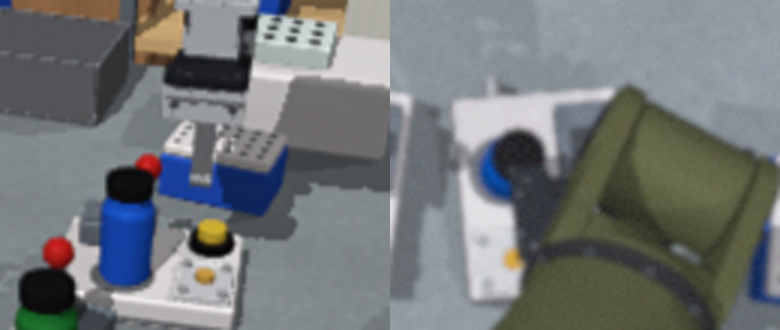

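The side view (left half) shows the shut fingers above the button side, at (202,180), with the red ball ahead at (148,166). The top view is blocked by the arm. Next I push slowly along tool z.

```bash
python3 -m handwheel '[{"fingers":-1,"x":0,"y":0,"z":0.01,"spin":0},{"fingers":-1,"x":0,"y":0,"z":0.018,"spin":0},{"fingers":-1,"x":0,"y":0,"z":0.025,"spin":0},{"fingers":-1,"x":0,"y":0,"z":0.032,"spin":0},{"fingers":-1,"x":0,"y":0,"z":0.039,"spin":0},{"fingers":-1,"x":0,"y":0,"z":0.046,"spin":0},{"fingers":-1,"x":0,"y":0,"z":0.053,"spin":0},{"fingers":-1,"x":0,"y":0,"z":0.06,"spin":0},{"fingers":-1,"x":0,"y":0,"z":0.066,"spin":0},{"fingers":-1,"x":0,"y":0,"z":0.07,"spin":0}]'
python3 -m handwheel '[{"fingers":-1,"x":0,"y":0,"z":0.001,"spin":0},{"fingers":-1,"x":0,"y":0,"z":0.002,"spin":0},{"fingers":-1,"x":0,"y":0,"z":0.003,"spin":0},{"fingers":-1,"x":0,"y":0,"z":0.004,"spin":0},{"fingers":-1,"x":0,"y":0,"z":0.005,"spin":0},{"fingers":-1,"x":0,"y":0,"z":0.006,"spin":0},{"fingers":-1,"x":0,"y":0,"z":0.007,"spin":0},{"fingers":-1,"x":0,"y":0,"z":0.008,"spin":0},{"fingers":-1,"x":0,"y":0,"z":0.009,"spin":0},{"fingers":-1,"x":0,"y":0,"z":0.009,"spin":0}]'
python3 - <<'E'
from h import *
p,d=cams.camera("side"); b=cv2.resize(p[110:220,270:400],None,fx=4,fy=4,interpolation=cv2.INTER_CUBIC)
cv2.imwrite("pics/c2.png",b[:,:,::-1])
for c,s in blobs(p,"red",(300,140,360,180),5): print(c,s,ray("side",*c,.105))
E
```

```text
time_s: 4.2
ee_pos: [0.5724, -0.2167, 0.1143]
eef_rot: [-1.571, 0.0, -1.473]
force: [-0.8, -0.4, -0.6]
grip_width: 0.0
time_s: 5.2
ee_pos: [0.5809, -0.2159, 0.1144]
eef_rot: [-1.571, -0.0, -1.473]
force: [0.3, -0.6, -1.2]
grip_width: 0.0007
[301.48148148 163.96296296] [300 161   5   7  27] [ 0.60149787 -0.21998509  0.105     ]
```

View pics/c2.png

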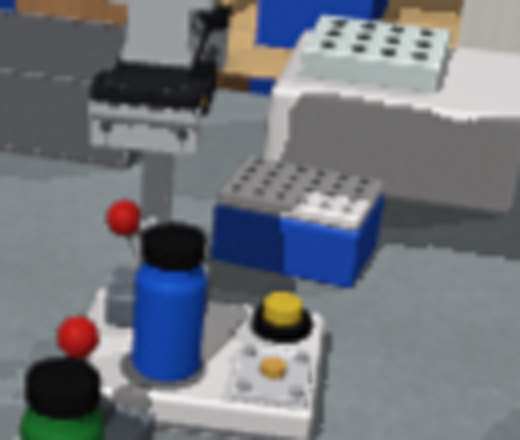

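The ball, at (122,217) in the crop, now leans away past upright, with the fingers behind it. Force is still low, so I push on by small steps until the stop shows.

```bash
python3 -m handwheel '[{"fingers":-1,"x":0,"y":0,"z":0.0005,"spin":0},{"fingers":-1,"x":0,"y":0,"z":0.001,"spin":0},{"fingers":-1,"x":0,"y":0,"z":0.0015,"spin":0},{"fingers":-1,"x":0,"y":0,"z":0.002,"spin":0},{"fingers":-1,"x":0,"y":0,"z":0.0025,"spin":0},{"fingers":-1,"x":0,"y":0,"z":0.003,"spin":0},{"fingers":-1,"x":0,"y":0,"z":0.003,"spin":0},{"fingers":-1,"x":0,"y":0,"z":0.003,"spin":0},{"fingers":-1,"x":0,"y":0,"z":0.003,"spin":0},{"fingers":-1,"x":0,"y":0,"z":0.003,"spin":0}]'
python3 - <<'E'
from h import *
p,d=cams.camera("side")
for c,s in blobs(p,"red",(292,140,360,180),5): print(c,s,ray("side",*c,.105))
E
```

```text
time_s: 6.25
ee_pos: [0.5831, -0.2157, 0.1143]
eef_rot: [-1.573, 0.0, -1.473]
force: [-8.1, -1.6, 1.7]
grip_width: 0.0003
[299.9047619 164.       ] [297 161   7   7  42] [ 0.60566004 -0.21826302  0.105     ]
```

The stop is reached: 8 N, with the ball at about x 0.606, its expected open position. I back off over the button.

```bash
python3 -m handwheel '[{"fingers":-1,"x":0,"y":0,"z":-0.005,"spin":0},{"fingers":-1,"x":0,"y":0,"z":-0.015,"spin":0},{"fingers":-1,"x":0,"y":0,"z":-0.03,"spin":0},{"fingers":-1,"x":0,"y":0,"z":-0.045,"spin":0},{"fingers":-1,"x":0,"y":0.005,"z":-0.06,"spin":0},{"fingers":-1,"x":0,"y":0.01,"z":-0.075,"spin":0},{"fingers":-1,"x":0,"y":0.015,"z":-0.087,"spin":0},{"fingers":-1,"x":0,"y":0.02,"z":-0.094,"spin":0},{"fingers":-1,"x":0,"y":0.025,"z":-0.097,"spin":0},{"fingers":-1,"x":0,"y":0.025,"z":-0.097,"spin":0}]'
python3 - <<'E'
from h import *
p,d=cams.camera("side"); b=cv2.resize(p[110:220,270:400],None,fx=4,fy=4,interpolation=cv2.INTER_CUBIC)
cv2.imwrite("pics/c3.png",b[:,:,::-1])
for c,s in blobs(p,"red",(292,140,360,180),5): print(c,s,ray("side",*c,.105))
E
```

```text
time_s: 7.3
ee_pos: [0.4869, -0.225, 0.0889]
eef_rot: [-1.571, 0.0, -1.473]
force: [0.4, 0.9, 0.5]
grip_width: 0.0004
[300.04545455 164.06818182] [297 161   7   7  44] [ 0.60516539 -0.21797263  0.105     ]
```

View pics/c3.png

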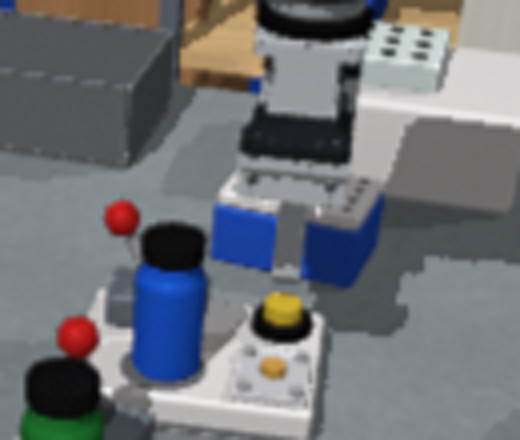

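The fingertips at (287,272) are centred above the button at (284,308), and the lever stayed open. I press to about 6 mm travel, then to the stop in small steps.

```bash
python3 -m handwheel '[{"fingers":-1,"x":0,"y":0.006,"z":0,"spin":0},{"fingers":-1,"x":0,"y":0.01,"z":0,"spin":0},{"fingers":-1,"x":0,"y":0.013,"z":0,"spin":0},{"fingers":-1,"x":0,"y":0.015,"z":0,"spin":0},{"fingers":-1,"x":0,"y":0.0165,"z":0,"spin":0},{"fingers":-1,"x":0,"y":0.018,"z":0,"spin":0},{"fingers":-1,"x":0,"y":0.0195,"z":0,"spin":0},{"fingers":-1,"x":0,"y":0.021,"z":0,"spin":0},{"fingers":-1,"x":0,"y":0.022,"z":0,"spin":0},{"fingers":-1,"x":0,"y":0.022,"z":0,"spin":0}]'
python3 -m handwheel '[{"fingers":-1,"x":0,"y":0.0003,"z":0,"spin":0},{"fingers":-1,"x":0,"y":0.0006,"z":0,"spin":0},{"fingers":-1,"x":0,"y":0.0009,"z":0,"spin":0},{"fingers":-1,"x":0,"y":0.0012,"z":0,"spin":0},{"fingers":-1,"x":0,"y":0.0015,"z":0,"spin":0},{"fingers":-1,"x":0,"y":0.0015,"z":0,"spin":0},{"fingers":-1,"x":0,"y":0.0015,"z":0,"spin":0},{"fingers":-1,"x":0,"y":0.0015,"z":0,"spin":0},{"fingers":-1,"x":0,"y":0.0015,"z":0,"spin":0},{"fingers":-1,"x":0,"y":0.0015,"z":0,"spin":0}]'
```

```text
time_s: 8.35
ee_pos: [0.4873, -0.2251, 0.0674]
eef_rot: [-1.571, 0.0, -1.473]
force: [-1.1, 1.7, 2.4]
grip_width: 0.0004
time_s: 9.35
ee_pos: [0.4873, -0.2251, 0.0659]
eef_rot: [-1.571, 0.0, -1.473]
force: [-1.1, 3.1, 4.1]
grip_width: 0.0005
```

```bash
python3 -m handwheel '[{"fingers":-1,"x":0,"y":0.0003,"z":0,"spin":0},{"fingers":-1,"x":0,"y":0.0006,"z":0,"spin":0},{"fingers":-1,"x":0,"y":0.0009,"z":0,"spin":0},{"fingers":-1,"x":0,"y":0.0012,"z":0,"spin":0},{"fingers":-1,"x":0,"y":0.0015,"z":0,"spin":0},{"fingers":-1,"x":0,"y":0.0015,"z":0,"spin":0},{"fingers":-1,"x":0,"y":0.0015,"z":0,"spin":0},{"fingers":-1,"x":0,"y":0.0015,"z":0,"spin":0},{"fingers":-1,"x":0,"y":0.0015,"z":0,"spin":0},{"fingers":-1,"x":0,"y":0.0015,"z":0,"spin":0}]'
```

```text
time_s: 10.35
ee_pos: [0.4874, -0.2251, 0.0651]
eef_rot: [-1.57, -0.0, -1.473]
force: [-4.7, 5.1, 12.2]
grip_width: 0.0006
```

At the stop (12 N, and the tip no longer follows the command). I hold one more second, then rise clear.

```bash
python3 -m handwheel '[{"fingers":-1,"x":0,"y":0,"z":0,"spin":0},{"fingers":-1,"x":0,"y":0,"z":0,"spin":0},{"fingers":-1,"x":0,"y":0,"z":0,"spin":0},{"fingers":-1,"x":0,"y":0,"z":0,"spin":0},{"fingers":-1,"x":0,"y":0,"z":0,"spin":0},{"fingers":-1,"x":0,"y":0,"z":0,"spin":0},{"fingers":-1,"x":0,"y":0,"z":0,"spin":0},{"fingers":-1,"x":0,"y":0,"z":0,"spin":0},{"fingers":-1,"x":0,"y":0,"z":0,"spin":0},{"fingers":-1,"x":0,"y":0,"z":0,"spin":0}]'
python3 -m handwheel '[{"fingers":-1,"x":0,"y":-0.003,"z":0,"spin":0},{"fingers":-1,"x":0,"y":-0.007,"z":0,"spin":0},{"fingers":-1,"x":0,"y":-0.012,"z":0,"spin":0},{"fingers":-1,"x":0,"y":-0.02,"z":0,"spin":0},{"fingers":-1,"x":0,"y":-0.035,"z":0,"spin":0},{"fingers":-1,"x":0,"y":-0.055,"z":0,"spin":0},{"fingers":-1,"x":0,"y":-0.08,"z":0,"spin":0},{"fingers":-1,"x":0,"y":-0.11,"z":0,"spin":0},{"fingers":-1,"x":0,"y":-0.13,"z":0,"spin":0},{"fingers":-1,"x":0,"y":-0.14,"z":0,"spin":0}]'
python3 -m handwheel '[{"fingers":-1,"x":0,"y":0,"z":-0.01,"spin":0},{"fingers":-1,"x":0,"y":0,"z":-0.025,"spin":0},{"fingers":-1,"x":0,"y":0,"z":-0.04,"spin":0},{"fingers":-1,"x":0,"y":0,"z":-0.055,"spin":0},{"fingers":-1,"x":0,"y":0,"z":-0.07,"spin":0},{"fingers":-1,"x":0,"y":0,"z":-0.08,"spin":0},{"fingers":-1,"x":0,"y":0,"z":-0.09,"spin":0},{"fingers":-1,"x":0,"y":0,"z":-0.095,"spin":0},{"fingers":-1,"x":0,"y":0,"z":-0.1,"spin":0},{"fingers":-1,"x":0,"y":0,"z":-0.1,"spin":0}]'
python3 - <<'E'
from h import *
p0=np.load("side0.npz")["p"];p,d=cams.camera("side")
cv2.imwrite("pics/s4.png",p[:,:,::-1])
for k in("red","yel"):
    for q in(p0,p):
        print(k,[(c.round(1),s[4]) for c,s in blobs(q,k,(220,140,380,300))])
E
```

```text
time_s: 11.35
ee_pos: [0.4874, -0.2251, 0.0651]
eef_rot: [-1.571, -0.0, -1.473]
force: [-3.8, 4.7, 11.8]
grip_width: 0.0003
time_s: 12.35
ee_pos: [0.4876, -0.2254, 0.2067]
eef_rot: [-1.569, -0.002, -1.473]
force: [-0.1, -0.3, -0.9]
grip_width: 0.0007
time_s: 13.35
ee_pos: [0.3875, -0.2349, 0.2044]
eef_rot: [-1.571, 0.0, -1.473]
force: [0.3, -0.0, 0.4]
grip_width: 0.0004
red [(array([319.5, 164.5]), np.int32(31)), (array([288.9, 193.9]), np.int32(67)), (array([253.2, 234. ]), np.int32(97))]
red [(array([300.1, 164.1]), np.int32(45)), (array([288.9, 193.9]), np.int32(67)), (array([253.2, 234. ]), np.int32(97))]
yel [(array([340.1, 187. ]), np.int32(53)), (array([325.7, 226.1]), np.int32(82)), (array([298.3, 267.2]), np.int32(116))]
yel [(array([340.2, 187.1]), np.int32(54)), (array([325.7, 226. ]), np.int32(83)), (array([298.4, 267.3]), np.int32(118))]
```

View pics/s4.png

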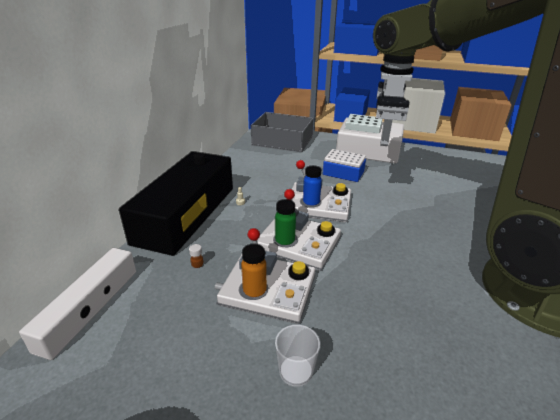

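The picture shows the blue lever leaning away at (300,164) and the blue button back up at (340,187), as at the start. Everything else is unmoved and the gripper is clear.

```bash
python3 -c "
from station import workorder; print(workorder.hand_in())"
```

```text
the job is handed in; nothing more can be done
None
```

I primed the blue module and handed the job in at about 13.4 s; no verdict is reported.

- **Valve:** with shut fingertips I pushed the blue lever to its stop, which showed as about 8 N. The ball was then at x ≈ 0.605 m, the fully open position.
- **Button:** I then pressed the blue prime button to its stop, which read about 12 N vertically. I held it there for more than a second, let it up and moved the gripper clear.
- **Last checks:** in the final side view the blue lever is still open and the blue button is back at its starting pixel. The amber and green balls and buttons are within 0.1 px of their starts. By eye, the bottles and loose things stand where they were, and the force on the tool reads about zero.
- **Disagreement:** the side and top views differed by 10–15 mm in y for the balls and by 6–10 mm for the buttons. I put this down to shading in the shallow side view and used the top-view values, which the contacts bore out.

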